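Close the tube clamp and latch its swing bolt

TASK

Clamp the steel transfer tube in its stand: swing the blue hinged upper half of the clamp over the tube and press it down until you feel its rubber liner seat firmly on the tube. Then swing the bolt up with its T-handle drawn out against the spring, and let it drop into the slot of the upper half with the brass nut fully home behind the small ridge, so that it holds the half down. Force nothing (20 N at the hand is plenty), let go, and leave the beaker, the bottle and the wrench where they are.

Things in the scene. Friction and masses are not known exactly. Their poses are not given: they have to be found in the camera images.
- clamp_axis (a point): fixed steel tube clamp on a grey stand; this point is the nominal tube axis in the middle of the clamp, 120 mm above the bench. Axes: y along the tube, z up, x from the bolt's side to the hinge's side. Fork and lugs are 34 mm wide along y. Within 80 mm, nothing fixed stands over 25 mm above this point
- hinge_pin (a point): hinge pin of the clamp's upper half, along y, at (+30, 0, 0) mm from clamp_axis; axes as the clamp's
- cap (a joint): angle of the blue hinged upper half, rad: 0 = nominally closed (fork level, to -x), grows as it opens up and over to +x, at most 2.3. Stiff hinge: stays where left, 6 N on the fork moves it. It can be swept over with shut fingertips. Its liner meets the tube anywhere from -0.04 to 0.04, to be felt; from there it yields about 1 mm per 5 N on the fork; seated when pressed with 12 to 20 N there
- fork_tip (a point): outer end of the upper half's fork, 96 mm from the hinge pin: at cap angle 0 at (-96, 0, +4) mm from the pin in the clamp's axes
- nut_seat (a point): where the nut bears on top of the blue fork, 72 mm from the hinge pin, 12 mm above it at cap angle 0; a good place to push. Moves with the upper half. Here is the slot, 13 mm wide, open to the fork's tip, for the 8 mm bolt: press across it, a narrow fingertip can sink in. Toward the tip, 7 mm away, a ridge 2 mm high (14 mm above the pin), then the top slopes down
- bolt_pivot (a point): pivot of the swing bolt, along y, at (-42, 0, -60) mm from clamp_axis; axes as the clamp's
- bolt (a joint): angle of the swing bolt, rad: 0 = upright in the slot, grows as it leans out to -x of the clamp; 1.57 = level. Stays where left (about 1 N at the handle moves it). With its spring at rest the nut meets the fork's slope at about 0.4; it crosses the ridge at about 0.09 and is behind it under 0.06; at about -0.015 the rod meets the slot's end
- handle (a point): middle of the black T-handle on the swing bolt's end: a round bar along y, 12 mm thick, 104 mm long, best gripped across an arm, 25 to 47 mm from the middle; 107 mm from the pivot with the spring at rest. 32 mm nearer the pivot is the brass nut, a cross barrel 16 mm thick, 36 mm long along y. Handle and nut slide outward together along the bolt
- nut (a joint): how far handle and nut are drawn out along the bolt, m: 0 = at rest, at most 0.014; a spring pulls back with 2 N plus 0.7 N per mm. Crossing the ridge takes up to 0.0095, so draw it out 0.010 to 0.012 before swinging in, else it catches on the slope or ridge; let go, it springs onto its seat and stays 0.001 to 0.007 out
- tube: the steel tube that is clamped, fixed, 28 mm thick, 280 mm long, along its y; origin at its middle, on its axis. It lies on packing of varying thickness, up to 1 mm higher or lower than clamp_axis
- beaker_mid (a point): bystander: glass beaker, 72 mm wide, 95 mm high; centre
- bottle_mid (a point): bystander: amber bottle, 64 mm wide, 150 mm high; centre
- wrench_grip (a point): bystander: wrench 170 mm long lying flat; middle of its handle

How it is judged:
By the outcome, as a careful person would: the job done as asked, in the order asked, and still so for the second after the job is handed in, with the robot touching nothing.
It also fails if it takes over 53 s, if anything falls off the work surface, if the arm or the gripper's body presses on something with over 40 N, if the wrist force passes 120 N, or if a joint passes its speed limit or range.

ROBOT

A 7-joint arm with a two-finger parallel gripper is mounted at the origin on the work surface. World frame = base frame: x ahead of the robot, y to its left, z up, the work surface at z = 0. Lengths are in m, angles in rad, forces in N, time in s.
With the tool pointing down it reaches from about 0.425 to 1.025 m from the base axis. Payload 9.4 kg.
Tool frame: the origin (TCP) lies midway between the tips of the shut fingers; the grasp point (between the pads) lies 19 mm behind it; z points along the fingers, x is the direction in which the jaws open and shut, and the axes are right-handed (so a half turn about z gives the same grasp; the last joint's range is limited). The gripper opens to 85 mm and grips with 20 to 120 N. Pads are 22 mm wide; open, the fingers measure 114 mm over their backs; the gripper's body (76 mm by 85 mm) begins 54 mm behind the grasp point. The pads swing forward as they close: fully open they stand 13 mm farther back than shut.
Start: joints at [-1.336, 0.599, -0.003, 1.599, 0.002, 0.943, -0.08], TCP at [0.222, 0.69, 0.231] pointing down, gripper open.
Joint ranges: [-2.57, 2.57], [-0.35, 1.97], [-1.29, 1.29], [0.11, 2.56], [-1.05, 4.19], [0.11, 1.86], [-2.63, 2.63]. Speed limits (rad/s): [2.22, 2.22, 3.01, 3.01, 3.14, 3.14, 3.14].

INTERFACE

Orientations are given as a unit quaternion [w, x, y, z].
In Python, from workcell import * gives the robot as it stands.
- The arm moves only by the tool drive_tool, never from a script. Its argument "deltas" is a list of rows, each an object of numbers: "dx", "dy", "dz": the shift along the world's x, y, z scaled (see below); "wx", "wy", "wz": the turn, a rotation vector about the world's x, y, z scaled (see below); "hand": the opening, from 0 (shut) to 1 (fully open). In form: [{"dx": .., "dy": .., "dz": .., "wx": .., "wy": .., "wz": .., "hand": ..}, ...]. A call has 1 to 20 rows; each row shifts and turns the commanded pose from where the row before left it; what a row does not reach is not made up. The controller multiplies each number of a shift by 50 mm and each number of a turn by 6 degrees. A row lasts 1/8 s, in which the tool goes at most 62.5 mm and 10.7 degrees, less where a joint would pass 70% of its speed; a pose out of reach is approached as far as the arm can. A call with a number of a shift or a turn outside -1 to 1 is refused whole. A call with a gripper value outside its range is refused whole. The fingers move at their own pace and stop on an object; the grip force is fixed at half the most. Time passes only in rows, so rows that do not move let the fingers close. It gives the time, the measured TCP pose, the force and the opening at its end, in the units of the state.
- sense(): the state, without advancing time (a new reading comes with each control period).
- get_image(name): name is "scene" or "top" or "wrist"; returns the picture (420x560x3 uint8, red, green, blue); there is no depth.
- camera_info(name): a dict with "K" (3x3 intrinsics, pixels), "k1" (the pictures are not rectified: a ray, as slopes to the right and down, at radius r is drawn at 1 + k1 r^2 times it, then the intrinsics apply), "R" (3x3) and "t" (3): a world point X has camera coordinates R X + t; the wrist camera has in their place "tool_from_camera" (4x4, takes a point from camera to tool coordinates, whose origin is the TCP and whose axes are the tool frame's). Camera axes: x right, y down, z forward; pixel columns grow to the right and rows downward; lengths in m; the calibration is good to about 2 mm. A picture is of the moment at which its call begins: read the wrist's pose just before it. camera_info takes no time and is no camera call.
- sign_off(): hands the job in, once; it reports no verdict.
The state is a dict: "clock": time; "joint_positions": joint angles; "qvel": joint speeds; "joint_efforts": joint torques, N m; "position": TCP position; "ee_rot": TCP orientation; "ft_force": force on the tool from outside, world axes, zero at the start; "ft_torque": the same for the moment, N m; "finger_gap": opening from 0.0 (shut) to 1.0 (fully open).
Only numpy, scipy, OpenCV 4.12 (cv2) and the standard library are available. Lean on these libraries where they do the work, as an engineer would, in place of code of your own. Each camera call takes 0.05 s, during which the arm holds its last target. There are 200 camera calls.

## Working session

There is one attempt and no reset: what is moved stays moved. The work goes in short steps, Python scripts to look and compute and a tool call to move; the robot and the scene stay as the last step left them, time stands still between calls to the robot, and variables do not carry over. Pictures are saved under pics/ and viewed, about 8 in all and at most 12, crops included, and the job is handed in when it is done.

Besides the shell and the picture viewer there is one more tool, called after ">>>" as name([rows], argument=value, ...), one row to a line, values as JSON. drive_tool: Moves the arm, as the interface text tells. Its arguments: {"type":"object","properties":{"deltas":{"type":"array","items":{"type":"object","properties":{"dx":{"type":"number","minimum":-1,"maximum":1},"dy":{"type":"number","minimum":-1,"maximum":1},"dz":{"type":"number","minimum":-1,"maximum":1},"wx":{"type":"number","minimum":-1,"maximum":1},"wy":{"type":"number","minimum":-1,"maximum":1},"wz":{"type":"number","minimum":-1,"maximum":1},"hand":{"type":"number"}}}}},"required":["deltas"]}

```bash
mkdir -p pics; ls; python3 - <<'E'
from workcell import *
import cv2,numpy as np
s=sense();print(s)
ims=[]
for n in("scene","top"):
    i=camera_info(n);print(n,i)
    im=get_image(n);cv2.imwrite(f"pics/{n}0.png",im[:,:,::-1])
print(camera_info("wrist"))
E
```

```text
pics
{'clock': 0.0, 'joint_positions': array([-1.33567997,  0.60013919, -0.00253509,  1.60012642,  0.00184113,
        0.94290299, -0.0797796 ]), 'qvel': array([ 1.26996009e-04,  2.27070259e-04,  5.13448296e-04, -4.09055323e-04,
        7.84438051e-04,  1.25817558e-03, -1.75554749e-05]), 'joint_efforts': array([ 3.68226283e-04, -7.76439571e+01,  1.56379815e+00, -2.58015454e+01,
        1.21503082e-02,  8.65137612e-03, -2.76308619e-06]), 'position': array([0.22230788, 0.68958095, 0.23040816]), 'ee_rot': array([ 5.33942407e-04,  8.08299257e-01,  5.88771340e-01, -5.78649405e-04]), 'ft_force': array([0.09766682, 0.82856694, 0.01473777]), 'ft_torque': array([ 0.00484172, -0.02317139,  0.02323646]), 'finger_gap': 0.997712034484071}
scene {'K': array([[389.19510425,   0.        , 280.37864279],
       [  0.        , 389.19510425, 208.7431178 ],
       [  0.        ,   0.        ,   1.        ]]), 'k1': 0.015058093666123389, 'R': array([[-7.98956975e-01,  6.01387751e-01, -7.24746911e-04],
       [ 4.77010133e-01,  6.32983726e-01, -6.09748256e-01],
       [-3.66236379e-01, -4.87508334e-01, -7
[... 316 characters left out ...]
      [-0.98356917, -0.02109027, -0.17929554],
       [ 0.17971141, -0.01981454, -0.9835198 ]]), 't': array([-0.02015036,  0.53627136,  1.42282422])}
{'K': array([[367.68942239,   0.        , 275.77472752],
       [  0.        , 367.68942239, 209.76978037],
       [  0.        ,   0.        ,   1.        ]]), 'k1': -0.09116783321296831, 'tool_from_camera': array([[ 9.99999876e-01, -2.78405815e-04, -4.12843609e-04,
         1.92226513e-04],
       [ 3.87206212e-04,  9.56060185e-01,  2.93170212e-01,
        -7.45744569e-02],
       [ 3.13083045e-04, -2.93170336e-01,  9.56060174e-01,
        -1.42415219e-01],
       [ 0.00000000e+00,  0.00000000e+00,  0.00000000e+00,
         1.00000000e+00]])}
```

View pics/scene0.png

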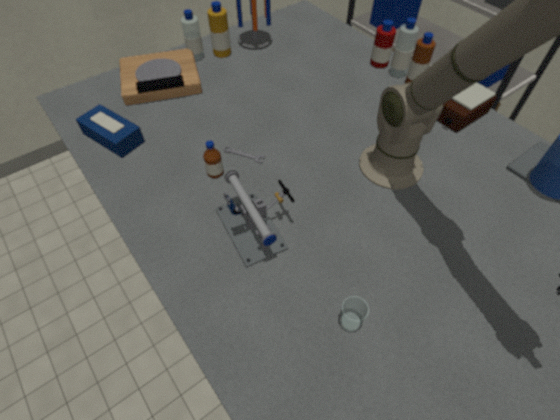

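View pics/top0.png

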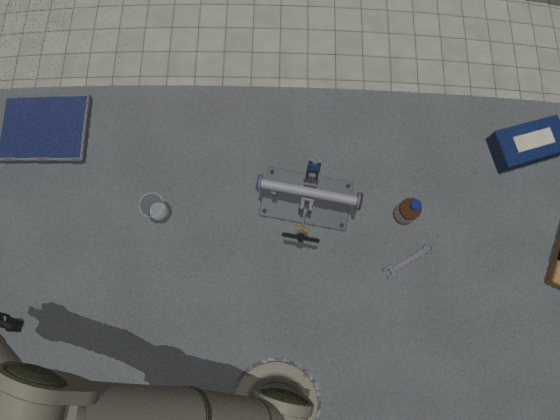

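```bash
cat > h.py <<'E'
from workcell import *
import cv2,numpy as np
from scipy.spatial.transform import Rotation as Ro
def ray(n,uv,s=None):
    i=camera_info(n);K=i["K"];d=np.array([(uv[0]-K[0,2])/K[0,0],(uv[1]-K[1,2])/K[1,1]]);p=d.copy()
    for _ in range(20): p=d/(1+i["k1"]*(p@p))
    v=np.array([p[0],p[1],1.])
    if n=="wrist":
        T=i["tool_from_camera"];q=s["ee_rot"];R=Ro.from_quat([q[1],q[2],q[3],q[0]]).as_matrix()
        o=R@T[:3,3]+s["position"];v=R@T[:3,:3]@v
    else: o=-i["R"].T@i["t"];v=i["R"].T@v
    return o,v/np.linalg.norm(v)
def onz(n,uv,z,s=None):
    o,v=ray(n,uv,s);return o+v*(z-o[2])/v[2]
def tri(*rs):
    A=0;b=0
    for o,v in rs:
        P=np.eye(3)-np.outer(v,v);A=A+P;b=b+P@o
    x=np.linalg.solve(A,b);return x,[np.linalg.norm((np.eye(3)-np.outer(v,v))@(x-o)) for o,v in rs]
def proj(n,X,s=None):
    i=camera_info(n)
    if n=="wrist":
        T=i["tool_from_camera"];q=s["ee_rot"];R=Ro.from_quat([q[1],q[2],q[3],q[0]]).as_matrix()
        c=T[:3,:3].T@(R.T@(np.array(X)-s["position"])-T[:3,3])
    else: c=i["R"]@X+i["t"]
    p=c[:2]/c[2];p=p*(1+i["k1"]*(p@p));return i["K"][:2,:2]@p+i["K"][:2,2]
E
python3 - <<'E'
from h import *
a=cv2.imread("pics/top0.png")[145:255,245:375];b=cv2.imread("pics/scene0.png")[155:265,190:320]
# grid tiles
cv2.imwrite("pics/c1.png",np.hstack([cv2.resize(a,None,fx=3.07,fy=4,interpolation=3)[:, :],cv2.resize(b,None,fx=3.07,fy=4,interpolation=3)]))
L=onz("top",(258,182),.12);Rr=onz("top",(360,202),.12);print(L,Rr,np.linalg.norm(L-Rr),(L+Rr)/2)
print(onz("top",(300,237),.08))
E
```

```text
[0.6082156  0.06323369 0.12      ] [ 0.55858044 -0.21722138  0.12      ] 0.28481344341494197 [ 0.58339802 -0.07699384  0.12      ]
[ 0.46423485 -0.05570003  0.08      ]
```

View pics/c1.png

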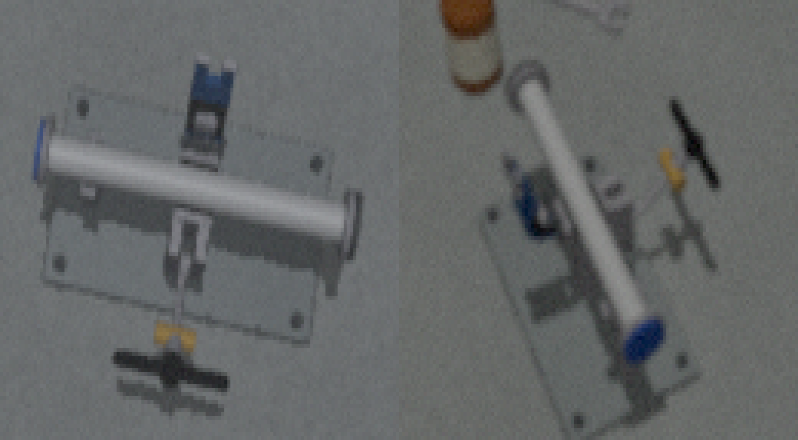

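```bash
python3 - <<'E'
from h import *
C=np.array([.583,-.077,.12]);th=-.175;X=np.array([np.cos(th),np.sin(th),0]);Y=np.array([-X[1],X[0],0])
def cl(p): d=p-C; return np.round(1000*np.array([d@X,d@Y,d[2]]),1)
t=lambda u,v:(245+u/3.07,145+v/4)
s=lambda u,v:(190+(u-399)/3.07,155+v/4)
for n,a,b in (("hR",(228,383),(674,103)),("hL",(115,356),(717,186)),("hmid",(172,369),(695,145)),("tubeL",(43,150),(645,340)),("tubeR",(352,225),(525,83)),("captip L",(198,62),(0,0)),("captipR",(233,65),(0,0))):
    if b[0]:
        x,r=tri(ray("top",t(*a)),ray("scene",s(*b)));print(n,x.round(4),np.round(r,4),cl(x))
    else:
        for z in(.19,.2,.21): print(n,cl(onz("top",t(*a),z)))
E
```

```text
hR [ 0.4489 -0.1048  0.1193] [0.0012 0.0012] [-127.2  -50.7   -0.7]
hL [ 0.466  -0.0064  0.121 ] [0.0002 0.0002] [-127.5   49.1    1. ]
hmid [ 0.4578 -0.0558  0.1186] [0.0009 0.0009] [-127.    -0.9   -1.4]
tubeL [0.6076 0.0612 0.1147] [0.0008 0.0008] [  0.2 140.3  -5.3]
tubeR [ 0.5621 -0.2176  0.1185] [0.0015 0.0015] [   3.9 -142.1   -1.5]
captip L [67.6 16.4 70. ]
captip L [64.6 16.6 80. ]
captip L [61.6 16.8 90. ]
captipR [ 71.6 -13.4  70. ]
captipR [ 68.6 -13.   80. ]
captipR [ 65.5 -12.6  90. ]
```

>>> drive_tool([
  {"dx":0.4725,"dy":-0.9625,"dz":0.1625,"wz":-0.854,"hand":0},
  {"dx":0.4725,"dy":-0.9625,"dz":0.1625,"wz":-0.854,"hand":0},
  {"dx":0.4725,"dy":-0.9625,"dz":0.1625,"wz":-0.854,"hand":0},
  {"dx":0.4725,"dy":-0.9625,"dz":0.1625,"wz":-0.854,"hand":0},
  {"dx":0.4725,"dy":-0.9625,"dz":0.1625,"wz":-0.854,"hand":0},
  {"dx":0.4725,"dy":-0.9625,"dz":0.1625,"wz":-0.854,"hand":0},
  {"dx":0.4725,"dy":-0.9625,"dz":0.1625,"wz":-0.854,"hand":0},
  {"dx":0.4725,"dy":-0.9625,"dz":0.1625,"wz":-0.854,"hand":0},
  {"dx":0.4725,"dy":-0.9625,"dz":0.1625,"wz":-0.854,"hand":0},
  {"dx":0.4725,"dy":-0.9625,"dz":0.1625,"wz":-0.854,"hand":0},
  {"dx":0.4725,"dy":-0.9625,"dz":0.1625,"wz":-0.854,"hand":0},
  {"dx":0.4725,"dy":-0.9625,"dz":0.1625,"wz":-0.854,"hand":0},
  {"dx":0.4725,"dy":-0.9625,"dz":0.1625,"wz":-0.854,"hand":0},
  {"dx":0.4725,"dy":-0.9625,"dz":0.1625,"wz":-0.854,"hand":0},
  {"dx":0.4725,"dy":-0.9625,"dz":0.1625,"wz":-0.854,"hand":0},
  {"dx":0.4725,"dy":-0.9625,"dz":0.1625,"wz":-0.854,"hand":0},
  {"hand":0},
  {"hand":0},
])

```text
$.deltas[0]: bad value
```

```bash
python3 - <<'E'
from h import *
s=sense();print(s["clock"],s["position"],s["ee_rot"],s["ft_force"],s["finger_gap"])
im=get_image("wrist")[:,:,::-1];cv2.imwrite("pics/w1r.png",im);cv2.imwrite("pics/w1.png",cv2.resize(im,(800,600),interpolation=3))
q=s["ee_rot"];print(Ro.from_quat([q[1],q[2],q[3],q[0]]).as_matrix().round(4))
E
```

```text
0.1 [0.22228426 0.6896617  0.23050609] [ 4.55178417e-04  8.08304026e-01  5.88764919e-01 -5.14171058e-04] [-0.67271642 -0.32892256 -0.21325747] 0.9984765882314013
[[ 3.067e-01  9.518e-01 -3.000e-04]
 [ 9.518e-01 -3.067e-01 -1.300e-03]
 [-1.400e-03  1.000e-04 -1.000e+00]]
```

View pics/w1.png

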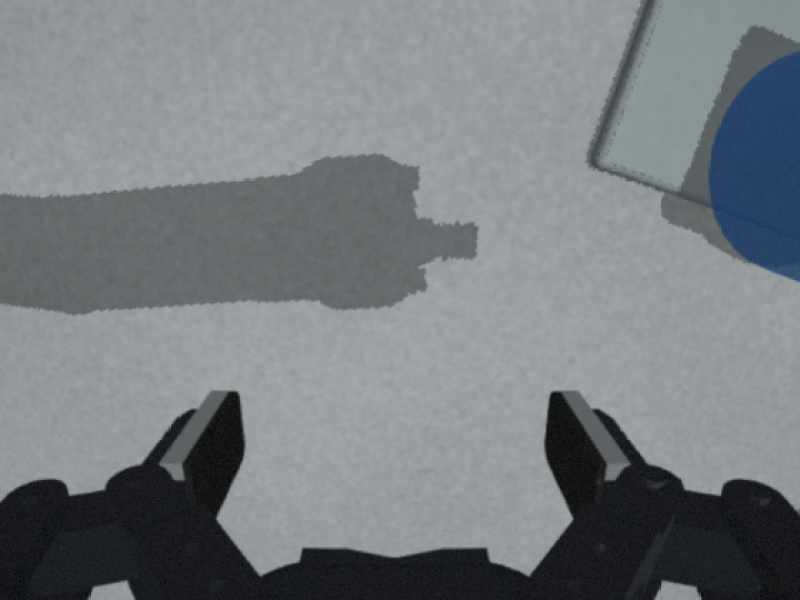

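>>> drive_tool([
  {"dx":0.47,"dy":-0.96,"dz":0.16,"wx":0,"wy":0,"wz":-0.85,"hand":0},
])

```text
clock: 0.28
position: [0.2429, 0.644, 0.2377]
ee_rot: [-0.001, 0.833, 0.554, -0.001]
ft_force: [1.5, -0.8, 0.8]
finger_gap: 0.82
```

>>> drive_tool([
  {"dx":0.47,"dy":-0.96,"dz":0.16,"wx":0,"wy":0,"wz":-0.85,"hand":0},
  {"dx":0.47,"dy":-0.96,"dz":0.16,"wx":0,"wy":0,"wz":-0.85,"hand":0},
  {"dx":0.47,"dy":-0.96,"dz":0.16,"wx":0,"wy":0,"wz":-0.85,"hand":0},
  {"dx":0.47,"dy":-0.96,"dz":0.16,"wx":0,"wy":0,"wz":-0.85,"hand":0},
  {"dx":0.47,"dy":-0.96,"dz":0.16,"wx":0,"wy":0,"wz":-0.85,"hand":0},
  {"dx":0.47,"dy":-0.96,"dz":0.16,"wx":0,"wy":0,"wz":-0.85,"hand":0},
  {"dx":0.47,"dy":-0.96,"dz":0.16,"wx":0,"wy":0,"wz":-0.85,"hand":0},
  {"dx":0.47,"dy":-0.96,"dz":0.16,"wx":0,"wy":0,"wz":-0.85,"hand":0},
  {"dx":0.47,"dy":-0.96,"dz":0.16,"wx":0,"wy":0,"wz":-0.85,"hand":0},
  {"dx":0.47,"dy":-0.96,"dz":0.16,"wx":0,"wy":0,"wz":-0.85,"hand":0},
  {"dx":0.47,"dy":-0.96,"dz":0.16,"wx":0,"wy":0,"wz":-0.85,"hand":0},
  {"dx":0.47,"dy":-0.96,"dz":0.16,"wx":0,"wy":0,"wz":-0.85,"hand":0},
  {"dx":0.47,"dy":-0.96,"dz":0.16,"wx":0,"wy":0,"wz":-0.85,"hand":0},
  {"dx":0.47,"dy":-0.96,"dz":0.16,"wx":0,"wy":0,"wz":-0.85,"hand":0},
  {"dx":0.47,"dy":-0.96,"dz":0.16,"wx":0,"wy":0,"wz":-0.85,"hand":0},
  {"dx":0,"dy":0,"dz":0,"wx":0,"wy":0,"wz":0,"hand":0},
])

```text
clock: 2.28
position: [0.5993, -0.0826, 0.3597]
ee_rot: [0.001, 0.996, -0.086, 0.001]
ft_force: [0.1, 0.8, -0.3]
finger_gap: 0.001
```

```bash
python3 - <<'E'
from h import *
import pickle
s=sense();print(s["clock"],s["position"],s["ee_rot"],s["ft_force"],s["finger_gap"])
im=get_image("wrist")[:,:,::-1];cv2.imwrite("pics/w2r.png",im);cv2.imwrite("pics/w2.png",cv2.resize(im,(800,600),interpolation=3))
pickle.dump(s,open("s2.pkl","wb"))
q=s["ee_rot"];print(Ro.from_quat([q[1],q[2],q[3],q[0]]).as_matrix().round(4))
E
```

```text
2.275 [ 0.59925407 -0.08262808  0.35967514] [ 1.18985774e-03  9.96291326e-01 -8.60332549e-02  6.76397627e-04] [ 0.07158218  0.83931803 -0.2682785 ] 0.0010547793634744838
[[ 0.9852 -0.1714  0.0011]
 [-0.1714 -0.9852 -0.0025]
 [ 0.0016  0.0023 -1.    ]]
```

View pics/w2.png

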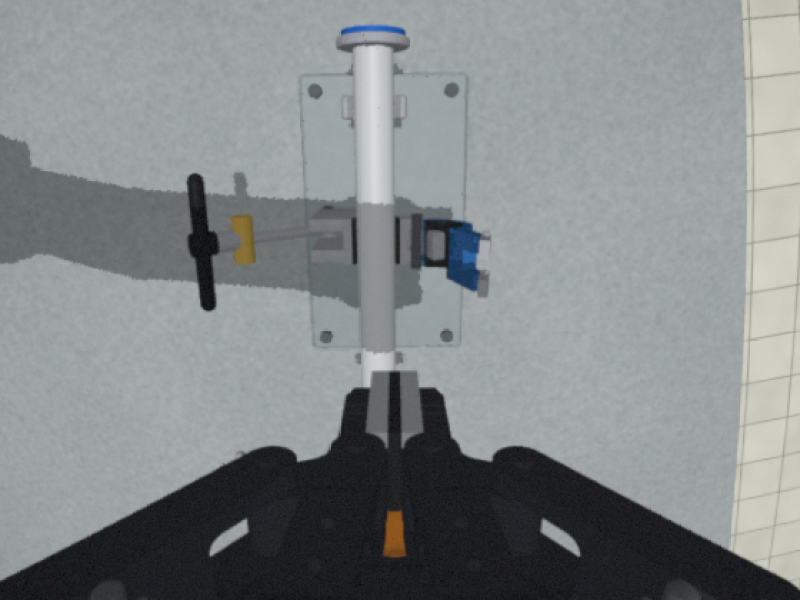

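```bash
python3 - <<'E'
from h import *
import pickle
s=pickle.load(open("s2.pkl","rb"))
C=np.array([.583,-.077,.12]);th=-.175;X=np.array([np.cos(th),np.sin(th),0]);Y=np.array([-X[1],X[0],0])
def cl(p): d=p-C; return np.round(1000*np.array([d@X,d@Y,d[2]]),1)
k=560/800
t=lambda u,v:(245+u/3.07,145+v/4)
for n,p,a in(("hL",(196,178),(115,356)),("hR",(209,306),(228,383)),("hm",(203,243),(172,369)),("tipL",(490,234),(198,62)),("tipR",(490,297),(233,65)),("nut",(242,239),(175,337))):
    u=(p[0]*k,p[1]*k);x,r=tri(ray("top",t(*a)),ray("wrist",u,s));print(n,cl(x),np.round(r,4),"z125:",cl(onz("wrist",u,.125,s)),"z205",cl(onz("wrist",u,.205,s)))
for p in((355,190),(394,190),(358,330),(396,330),(373,190),(377,330)): print(cl(onz("wrist",(p[0]*k,p[1]*k),.12,s)))
E
```

```text
hL [-126.9   47.6   -2.7] [0.0017 0.0017] z125: [-123.8   46.4    5. ] z205 [-93.9  52.   85. ]
hR [-126.   -51.6   -1.8] [0.0001 0.0001] z125: [-123.5  -49.5    5. ] z205 [-93.7 -23.5  85. ]
hm [-126.    -1.8   -2.6] [0.0004 0.0004] z125: [-123.1   -0.7    5. ] z205 [-93.4  14.8  85. ]
tipL [77.8 14.4 43.5] [0.0027 0.0027] z125: [87.2  6.   5. ] z205 [72.3 20.1 85. ]
tipR [ 69.5 -14.2  90.1] [0.0041 0.0041] z125: [ 89.9 -41.9   5. ] z205 [ 74.4 -17.6  85. ]
nut [-101.2   -1.5  -19.5] [0.001 0.001] z125: [-93.7   2.1   5. ] z205 [-70.2  17.1  85. ]
[-10.6  36.7   0. ]
[17.4 36.7  0. ]
[-10.2 -70.4   0. ]
[ 19.2 -70.3   0. ]
[ 2.4 36.7  0. ]
[  4.5 -70.3   0. ]
```

>>> drive_tool([
  {"dx":0.64,"dy":-0.1,"dz":0,"wx":0,"wy":0,"wz":0,"hand":0},
  {"dx":0.64,"dy":-0.1,"dz":0,"wx":0,"wy":0,"wz":0,"hand":0},
  {"dx":0.64,"dy":-0.1,"dz":0,"wx":0,"wy":0,"wz":0,"hand":0},
  {"dx":0,"dy":0,"dz":-0.84,"wx":0,"wy":0,"wz":0,"hand":0},
  {"dx":0,"dy":0,"dz":-0.84,"wx":0,"wy":0,"wz":0,"hand":0},
  {"dx":0,"dy":0,"dz":-0.84,"wx":0,"wy":0,"wz":0,"hand":0},
  {"dx":0,"dy":0,"dz":-0.84,"wx":0,"wy":0,"wz":0,"hand":0},
  {"dx":0,"dy":0,"dz":0,"wx":0,"wy":0,"wz":0,"hand":0},
])

```text
clock: 3.32
position: [0.6922, -0.0906, 0.188]
ee_rot: [-0.0, 0.997, -0.081, -0.003]
ft_force: [0.3, 0.3, 0.6]
finger_gap: -0.004
```

>>> drive_tool([
  {"dx":-0.2,"dy":0.035,"dz":0,"wx":0,"wy":0,"wz":0,"hand":0},
  {"dx":-0.2,"dy":0.035,"dz":0,"wx":0,"wy":0,"wz":0,"hand":0},
  {"dx":-0.2,"dy":0.035,"dz":0,"wx":0,"wy":0,"wz":0,"hand":0},
  {"dx":-0.2,"dy":0.035,"dz":0,"wx":0,"wy":0,"wz":0,"hand":0},
])

```text
clock: 3.82
position: [0.6596, -0.0868, 0.1957]
ee_rot: [0.0, 0.997, -0.083, 0.007]
ft_force: [13.6, -2.2, 19.4]
finger_gap: 0.004
```

```bash
python3 - <<'E'
from h import *
s=sense();print(s["position"],s["ft_force"])
a=get_image("scene")[150:270,190:320,::-1];b=get_image("wrist")[60:300,160:420,::-1]
cv2.imwrite("pics/c3.png",np.hstack([cv2.resize(a,(400,370),interpolation=3),cv2.resize(b,(400,370),interpolation=3)]))
E
```

```text
[ 0.65958639 -0.08684065  0.19566034] [13.64964449 -2.17331259 19.44666755]
```

View pics/c3.png

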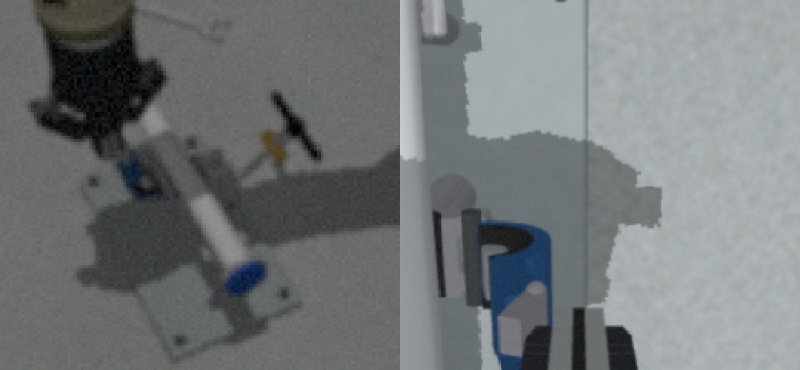

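>>> drive_tool([
  {"dx":0.24,"dy":-0.04,"dz":0.1,"wx":0,"wy":0,"wz":0,"hand":0},
  {"dx":0,"dy":0,"dz":0.14,"wx":0,"wy":0,"wz":0,"hand":0},
  {"dx":-0.12,"dy":0.02,"dz":0,"wx":0,"wy":0,"wz":0,"hand":0},
  {"dx":-0.12,"dy":0.02,"dz":0,"wx":0,"wy":0,"wz":0,"hand":0},
  {"dx":-0.1,"dy":0.02,"dz":0,"wx":0,"wy":0,"wz":0,"hand":0},
])

```text
clock: 4.55
position: [0.6508, -0.0854, 0.2041]
ee_rot: [0.0, 0.997, -0.083, 0.002]
ft_force: [7.1, -1.8, 5.7]
finger_gap: -0.001
```

>>> drive_tool([
  {"dx":-0.12,"dy":0.02,"dz":0.02,"wx":0,"wy":0,"wz":0,"hand":0},
  {"dx":-0.12,"dy":0.02,"dz":0.02,"wx":0,"wy":0,"wz":0,"hand":0},
])

```text
clock: 4.8
position: [0.6391, -0.0834, 0.2064]
ee_rot: [0.0, 0.997, -0.083, 0.003]
ft_force: [5.3, -1.4, 3.2]
finger_gap: 0.001
```

```bash
python3 - <<'E'
from h import *
s=sense();print(s["position"],s["ft_force"])
a=get_image("scene")[150:270,190:320,::-1];b=get_image("wrist")[150:390,160:420,::-1]
cv2.imwrite("pics/c4.png",np.hstack([cv2.resize(a,(400,370),interpolation=3),cv2.resize(b,(400,370),interpolation=3)]))
E
```

```text
[ 0.63908397 -0.08343918  0.20642187] [ 5.30649649 -1.35676093  3.16103179]
```

View pics/c4.png

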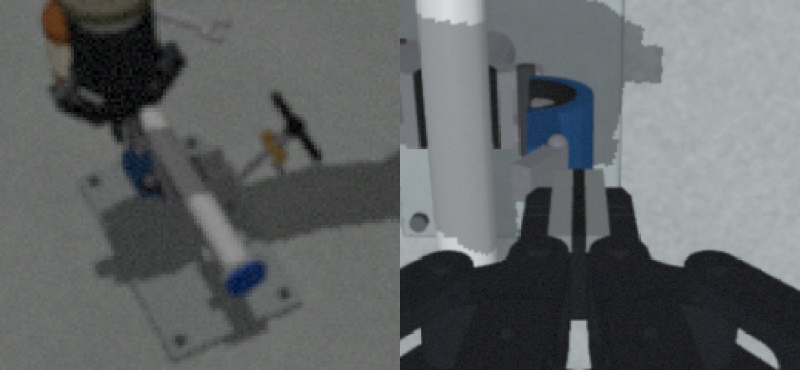

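>>> drive_tool([
  {"dx":-0.17,"dy":0.024,"dz":-0.015,"wx":0,"wy":0,"wz":0,"hand":0},
  {"dx":-0.17,"dy":0.024,"dz":-0.015,"wx":0,"wy":0,"wz":0,"hand":0},
  {"dx":-0.17,"dy":0.024,"dz":-0.015,"wx":0,"wy":0,"wz":0,"hand":0},
  {"dx":-0.17,"dy":0.024,"dz":-0.015,"wx":0,"wy":0,"wz":0,"hand":0},
  {"dx":-0.164,"dy":0.023,"dz":-0.06,"wx":0,"wy":0,"wz":0,"hand":0},
  {"dx":-0.164,"dy":0.023,"dz":-0.06,"wx":0,"wy":0,"wz":0,"hand":0},
])

```text
clock: 5.65
position: [0.5875, -0.0751, 0.1981]
ee_rot: [-0.001, 0.997, -0.082, 0.001]
ft_force: [-1.7, 3.5, 16.2]
finger_gap: 0.002
```

>>> drive_tool([
  {"dx":-0.16,"dy":0.02,"dz":0.03,"wx":0,"wy":0,"wz":0,"hand":0},
  {"dx":-0.16,"dy":0.02,"dz":0,"wx":0,"wy":0,"wz":0,"hand":0},
])

```text
clock: 5.9
position: [0.5712, -0.0739, 0.1981]
ee_rot: [0.0, 0.997, -0.082, 0.001]
ft_force: [3.9, -0.4, 2.0]
finger_gap: 0.002
```

>>> drive_tool([
  {"dx":-0.066,"dy":0.005,"dz":-0.13,"wx":0,"wy":0,"wz":0,"hand":0},
  {"dx":-0.066,"dy":0.005,"dz":-0.13,"wx":0,"wy":0,"wz":0,"hand":0},
  {"dx":-0.066,"dy":0.005,"dz":-0.13,"wx":0,"wy":0,"wz":0,"hand":0},
])

```text
clock: 6.28
position: [0.5573, -0.0721, 0.1779]
ee_rot: [-0.001, 0.997, -0.082, -0.003]
ft_force: [-9.6, 4.0, 15.6]
finger_gap: -0.002
```

>>> drive_tool([
  {"dx":0,"dy":0,"dz":0.14,"wx":0,"wy":0,"wz":0,"hand":0},
  {"dx":0.18,"dy":-0.04,"dz":0.06,"wx":0,"wy":0,"wz":0,"hand":0},
  {"dx":0,"dy":0,"dz":-0.12,"wx":0,"wy":0,"wz":0,"hand":0},
  {"dx":-0.03,"dy":0,"dz":-0.12,"wx":0,"wy":0,"wz":0,"hand":0},
  {"dx":-0.05,"dy":0.01,"dz":-0.12,"wx":0,"wy":0,"wz":0,"hand":0},
])

```text
clock: 6.9
position: [0.5662, -0.0748, 0.1699]
ee_rot: [0.0, 0.997, -0.083, 0.0]
ft_force: [0.4, -0.3, 7.8]
finger_gap: 0.005
```

>>> drive_tool([
  {"dx":-0.06,"dy":0.01,"dz":-0.1,"wx":0,"wy":0,"wz":0,"hand":0},
  {"dx":-0.06,"dy":0.01,"dz":-0.1,"wx":0,"wy":0,"wz":0,"hand":0},
  {"dx":-0.05,"dy":0.01,"dz":-0.1,"wx":0,"wy":0,"wz":0,"hand":0},
])

```text
clock: 7.28
position: [0.557, -0.0732, 0.1551]
ee_rot: [-0.0, 0.997, -0.083, -0.0]
ft_force: [-2.0, -0.6, 6.3]
finger_gap: -0.0
```

>>> drive_tool([
  {"dx":-0.06,"dy":0.01,"dz":-0.09,"wx":0,"wy":0,"wz":0,"hand":0},
  {"dx":-0.05,"dy":0.01,"dz":-0.09,"wx":0,"wy":0,"wz":0,"hand":0},
  {"dx":-0.04,"dy":0.01,"dz":-0.06,"wx":0,"wy":0,"wz":0,"hand":0},
  {"dx":0,"dy":0,"dz":0,"wx":0,"wy":0,"wz":0,"hand":0},
])

```text
clock: 7.78
position: [0.55, -0.0716, 0.143]
ee_rot: [0.0, 0.997, -0.083, -0.0]
ft_force: [1.3, -0.8, 1.4]
finger_gap: -0.004
```

>>> drive_tool([
  {"dx":-0.08,"dy":0.014,"dz":0.02,"wx":0,"wy":0,"wz":0,"hand":0},
  {"dx":0,"dy":0,"dz":-0.04,"wx":0,"wy":0,"wz":0,"hand":0},
  {"dx":0,"dy":0,"dz":-0.04,"wx":0,"wy":0,"wz":0,"hand":0},
  {"dx":0,"dy":0,"dz":-0.04,"wx":0,"wy":0,"wz":0,"hand":0},
])

```text
clock: 8.28
position: [0.5456, -0.0707, 0.138]
ee_rot: [-0.0, 0.997, -0.082, -0.001]
ft_force: [1.2, -0.0, 3.8]
finger_gap: -0.003
```

>>> drive_tool([
  {"dx":0,"dy":0,"dz":-0.04,"wx":0,"wy":0,"wz":0,"hand":0},
  {"dx":0,"dy":0,"dz":0,"wx":0,"wy":0,"wz":0,"hand":0},
])

```text
clock: 8.52
position: [0.5453, -0.0707, 0.1358]
ee_rot: [-0.0, 0.997, -0.082, -0.001]
ft_force: [-0.7, 0.2, 2.4]
finger_gap: 0.002
```

>>> drive_tool([
  {"dx":0,"dy":0,"dz":-0.03,"wx":0,"wy":0,"wz":0,"hand":0},
  {"dx":0,"dy":0,"dz":0,"wx":0,"wy":0,"wz":0,"hand":0},
])

```text
clock: 8.78
position: [0.5459, -0.0709, 0.1346]
ee_rot: [0.0, 0.997, -0.082, -0.0]
ft_force: [-0.1, -0.1, 2.0]
finger_gap: 0.008
```

>>> drive_tool([
  {"dx":0,"dy":0,"dz":-0.03,"wx":0,"wy":0,"wz":0,"hand":0},
  {"dx":0,"dy":0,"dz":0,"wx":0,"wy":0,"wz":0,"hand":0},
])

```text
clock: 9.02
position: [0.5466, -0.071, 0.1333]
ee_rot: [0.0, 0.997, -0.083, 0.0]
ft_force: [0.8, 0.3, 1.7]
finger_gap: 0.002
```

>>> drive_tool([
  {"dx":0,"dy":0,"dz":-0.03,"wx":0,"wy":0,"wz":0,"hand":0},
  {"dx":0,"dy":0,"dz":-0.03,"wx":0,"wy":0,"wz":0,"hand":0},
])

```text
clock: 9.28
position: [0.5464, -0.071, 0.1303]
ee_rot: [0.0, 0.997, -0.083, 0.0]
ft_force: [2.1, 0.4, 8.2]
finger_gap: 0.001
```

>>> drive_tool([
  {"dx":0,"dy":0,"dz":-0.02,"wx":0,"wy":0,"wz":0,"hand":0},
])

```text
clock: 9.4
position: [0.5465, -0.071, 0.1299]
ee_rot: [-0.0, 0.997, -0.083, 0.001]
ft_force: [-1.7, 1.6, 19.8]
finger_gap: 0.004
```

>>> drive_tool([
  {"dx":0,"dy":0,"dz":0,"wx":0,"wy":0,"wz":0,"hand":0},
])

```text
clock: 9.52
position: [0.5465, -0.071, 0.13]
ee_rot: [-0.0, 0.997, -0.083, 0.001]
ft_force: [-1.7, 0.5, 12.6]
finger_gap: 0.001
```

>>> drive_tool([
  {"dx":0,"dy":0,"dz":-0.01,"wx":0,"wy":0,"wz":0,"hand":0},
  {"dx":0,"dy":0,"dz":0,"wx":0,"wy":0,"wz":0,"hand":0},
])

```text
clock: 9.78
position: [0.5465, -0.071, 0.1298]
ee_rot: [-0.0, 0.997, -0.083, 0.001]
ft_force: [-2.4, 0.7, 19.3]
finger_gap: 0.005
```

>>> drive_tool([
  {"dx":0,"dy":0,"dz":0.75,"wx":0,"wy":0,"wz":0,"hand":0.1},
  {"dx":0,"dy":0,"dz":0.75,"wx":0,"wy":0,"wz":0,"hand":0.6},
  {"dx":-0.93,"dy":-0.2,"dz":0,"wx":0,"wy":0,"wz":0,"hand":0.6},
  {"dx":-0.93,"dy":-0.2,"dz":0,"wx":0,"wy":0,"wz":0,"hand":0.6},
  {"dx":0,"dy":0,"dz":0,"wx":0,"wy":0,"wz":0,"hand":0.6},
  {"dx":0,"dy":0,"dz":0,"wx":0,"wy":0,"wz":0,"hand":0.6},
])

```text
clock: 10.52
position: [0.4535, -0.0907, 0.2038]
ee_rot: [-0.0, 0.997, -0.082, 0.0]
ft_force: [-0.4, 0.5, 0.2]
finger_gap: 0.599
```

```bash
python3 - <<'E'
from h import *
import pickle
s=sense();print(s["position"],s["ee_rot"],s["ft_force"],s["finger_gap"]);pickle.dump(s,open("s5.pkl","wb"))
im=get_image("wrist")[:,:,::-1];cv2.imwrite("pics/w5r.png",im);cv2.imwrite("pics/w5.png",cv2.resize(im,(800,600),interpolation=3))
a=get_image("scene")[:,:,::-1];cv2.imwrite("pics/s5.png",a)
E
```

```text
[ 0.45347784 -0.09068402  0.20375543] [-8.05982246e-05  9.96600132e-01 -8.23903328e-02  5.97893064e-05] [-0.39367701  0.51764226  0.19304553] 0.5987696638290666
```

View pics/w5.png

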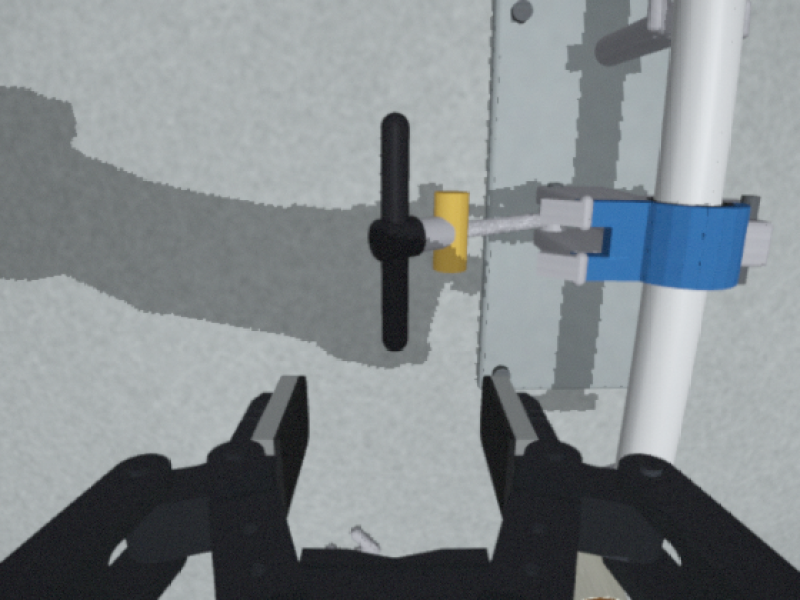

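```bash
python3 - <<'E'
from h import *
import pickle
s=pickle.load(open("s5.pkl","rb"))
C=np.array([.585,-.078,.12]);th=-.175;X=np.array([np.cos(th),np.sin(th),0]);Y=np.array([-X[1],X[0],0])
def cl(p): d=p-C; return np.round(1000*np.array([d@X,d@Y,d[2]]),1)
k=.7
for n,p,z in(("hL",(395,116),.121),("hR",(396,347),.121),("hm",(395,236),.121),("nutL",(452,194),.107),("nutR",(451,267),.107),("nut",(452,231),.107),("forkL",(590,199),.132),("forkR",(585,281),.132),("slotend",(603,240),.130),("tipL",(542,207),.12),("tipR",(540,265),.12),("tube t",(705,100),.134),("tube",(655,400),.134)):
    x=onz("wrist",(p[0]*k,p[1]*k),z,s);print(n,x.round(4),cl(x))
E
```

```text
hL [ 0.468  -0.0075  0.121 ] [-127.5   49.1    1. ]
hR [ 0.4518 -0.1077  0.121 ] [-126.   -52.4    1. ]
hm [ 0.4599 -0.0566  0.121 ] [-127.    -0.7    1. ]
nutL [ 0.488  -0.0444  0.107 ] [-101.4   16.2  -13. ]
nutR [ 0.4829 -0.0778  0.107 ] [-100.6  -17.6  -13. ]
nut [ 0.4857 -0.061   0.107 ] [-100.8   -0.6  -13. ]
forkL [ 0.5414 -0.0523  0.132 ] [-47.4  17.7  12. ]
forkR [ 0.5371 -0.0868  0.132 ] [-45.6 -17.   12. ]
slotend [ 0.5466 -0.0707  0.13  ] [-39.1   0.5  10. ]
tipL [ 0.5245 -0.0545  0.12  ] [-63.7  12.6   0. ]
tipR [ 0.5213 -0.08    0.12  ] [-62.3 -13.1   0. ]
tube t [ 0.5905 -0.0197  0.134 ] [-4.8 58.4 14. ]
tube [ 0.5664 -0.1487  0.134 ] [ -6.  -72.9  14. ]
```

>>> drive_tool([
  {"dx":0,"dy":0,"dz":-0.98,"wx":0,"wy":0,"wz":0,"hand":0.5},
  {"dx":0,"dy":0,"dz":-0.98,"wx":0,"wy":0,"wz":0,"hand":0.5},
  {"dx":0,"dy":0,"dz":0,"wx":0,"wy":0,"wz":0,"hand":0.3},
  {"dx":0,"dy":0,"dz":0,"wx":0,"wy":0,"wz":0,"hand":0},
  {"dx":0,"dy":0,"dz":0,"wx":0,"wy":0,"wz":0,"hand":0},
  {"dx":0,"dy":0,"dz":0,"wx":0,"wy":0,"wz":0,"hand":0},
])

```text
clock: 11.38
position: [0.4541, -0.0911, 0.107]
ee_rot: [0.0, 0.997, -0.082, 0.001]
ft_force: [1.1, -2.5, -2.1]
finger_gap: 0.114
```

>>> drive_tool([
  {"dx":-0.088,"dy":0.015,"dz":0.065,"wx":0,"wy":0,"wz":0,"hand":0},
  {"dx":-0.088,"dy":0.015,"dz":0.065,"wx":0,"wy":0,"wz":0,"hand":0},
  {"dx":0,"dy":0,"dz":0,"wx":0,"wy":0,"wz":0,"hand":0},
])

```text
clock: 11.75
position: [0.4459, -0.0896, 0.1131]
ee_rot: [0.0, 0.997, -0.082, 0.002]
ft_force: [6.7, -1.9, -7.6]
finger_gap: 0.111
```

>>> drive_tool([
  {"dx":0.108,"dy":-0.019,"dz":0.131,"wx":0,"wy":0,"wz":0,"hand":0},
  {"dx":0.108,"dy":-0.019,"dz":0.131,"wx":0,"wy":0,"wz":0,"hand":0},
  {"dx":0.13,"dy":-0.023,"dz":0.117,"wx":0,"wy":0,"wz":0,"hand":0},
  {"dx":0.13,"dy":-0.023,"dz":0.117,"wx":0,"wy":0,"wz":0,"hand":0},
  {"dx":0,"dy":0,"dz":0,"wx":0,"wy":0,"wz":0,"hand":0},
])

```text
clock: 12.38
position: [0.4691, -0.0936, 0.1375]
ee_rot: [0.0, 0.997, -0.082, 0.001]
ft_force: [4.8, -1.0, -7.9]
finger_gap: 0.116
```

>>> drive_tool([
  {"dx":0.146,"dy":-0.026,"dz":0.108,"wx":0,"wy":0,"wz":0,"hand":0},
  {"dx":0.146,"dy":-0.026,"dz":0.108,"wx":0,"wy":0,"wz":0,"hand":0},
  {"dx":0,"dy":0,"dz":0,"wx":0,"wy":0,"wz":0,"hand":0},
])

```text
clock: 12.75
position: [0.4832, -0.0961, 0.1481]
ee_rot: [-0.0, 0.997, -0.082, 0.0]
ft_force: [3.9, 0.8, -10.4]
finger_gap: 0.116
```

>>> drive_tool([
  {"dx":0.159,"dy":-0.028,"dz":0.072,"wx":0,"wy":0,"wz":0,"hand":0},
  {"dx":0.159,"dy":-0.028,"dz":0.067,"wx":0,"wy":0,"wz":0,"hand":0},
  {"dx":0,"dy":0,"dz":0,"wx":0,"wy":0,"wz":0,"hand":0},
])

```text
clock: 13.12
position: [0.5002, -0.0991, 0.1552]
ee_rot: [0.0, 0.997, -0.082, 0.001]
ft_force: [5.2, 1.7, -7.4]
finger_gap: 0.115
```

>>> drive_tool([
  {"dx":0,"dy":0,"dz":0.025,"wx":0,"wy":0,"wz":0,"hand":0},
  {"dx":0,"dy":0,"dz":0,"wx":0,"wy":0,"wz":0,"hand":0},
])

```text
clock: 13.38
position: [0.4997, -0.099, 0.1565]
ee_rot: [0.0, 0.997, -0.082, 0.001]
ft_force: [4.7, 2.4, -7.9]
finger_gap: 0.117
```

```bash
python3 - <<'E'
from h import *
import pickle
s=sense();print(s["position"],s["ft_force"]);pickle.dump(s,open("s6.pkl","wb"))
im=get_image("wrist")[:,:,::-1];cv2.imwrite("pics/w6.png",cv2.resize(im,(800,600),interpolation=3))
s=sense();print(s["position"],s["ft_force"])
E
```

```text
[ 0.49967719 -0.09903686  0.15645157] [ 4.69103596  2.36149439 -7.92002571]
[ 0.49968477 -0.09904567  0.15643204] [ 5.4952588   1.96425464 -8.25860796]
```

View pics/w6.png

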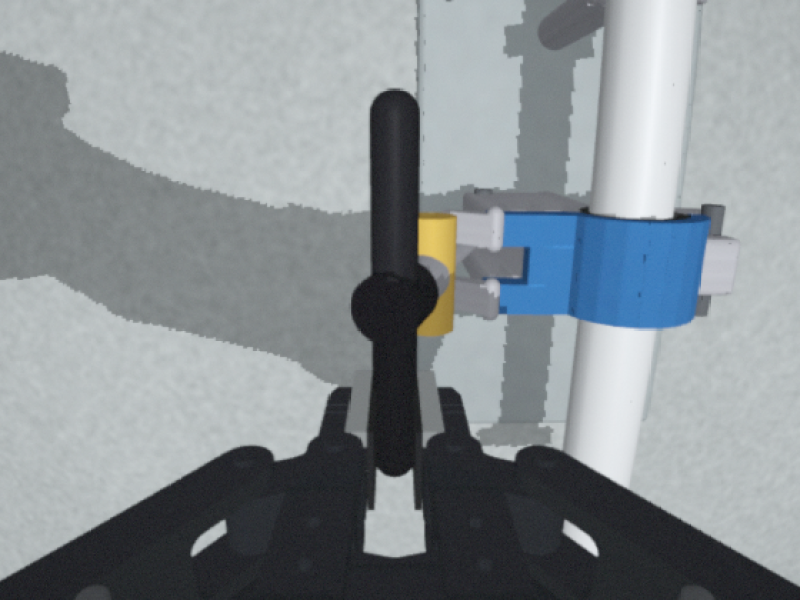

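>>> drive_tool([
  {"dx":0.168,"dy":-0.03,"dz":0.055,"wx":0,"wy":0,"wz":0,"hand":0},
  {"dx":0.168,"dy":-0.03,"dz":0.05,"wx":0,"wy":0,"wz":0,"hand":0},
  {"dx":0,"dy":0,"dz":0,"wx":0,"wy":0,"wz":0,"hand":0},
])

```text
clock: 13.8
position: [0.5163, -0.102, 0.1614]
ee_rot: [0.0, 0.997, -0.082, 0.0]
ft_force: [1.7, 4.1, -9.1]
finger_gap: 0.113
```

>>> drive_tool([
  {"dx":0.115,"dy":-0.005,"dz":0.035,"wx":0,"wy":0,"wz":0,"hand":0},
  {"dx":0.115,"dy":-0.005,"dz":0.025,"wx":0,"wy":0,"wz":0,"hand":0},
  {"dx":0,"dy":0,"dz":0,"wx":0,"wy":0,"wz":0,"hand":0},
])

```text
clock: 14.18
position: [0.5277, -0.1033, 0.1645]
ee_rot: [0.001, 0.997, -0.083, 0.001]
ft_force: [0.8, -0.8, -10.2]
finger_gap: 0.113
```

>>> drive_tool([
  {"dx":0.118,"dy":-0.017,"dz":0.005,"wx":0,"wy":0,"wz":0,"hand":0},
  {"dx":0.118,"dy":-0.017,"dz":0,"wx":0,"wy":0,"wz":0,"hand":0},
  {"dx":0,"dy":0,"dz":0,"wx":0,"wy":0,"wz":0,"hand":0},
])

```text
clock: 14.55
position: [0.5397, -0.105, 0.1647]
ee_rot: [0.001, 0.997, -0.083, 0.001]
ft_force: [0.5, -3.0, -8.7]
finger_gap: 0.11
```

>>> drive_tool([
  {"dx":0.04,"dy":-0.003,"dz":0,"wx":0,"wy":0,"wz":0,"hand":0},
  {"dx":0,"dy":0,"dz":0,"wx":0,"wy":0,"wz":0,"hand":0},
])

```text
clock: 14.8
position: [0.5405, -0.105, 0.1646]
ee_rot: [0.0, 0.997, -0.083, -0.0]
ft_force: [-2.4, -4.2, -8.4]
finger_gap: 0.109
```

>>> drive_tool([
  {"dx":0,"dy":0.01,"dz":-0.04,"wx":0,"wy":0,"wz":0,"hand":0},
  {"dx":0,"dy":0.01,"dz":-0.04,"wx":0,"wy":0,"wz":0,"hand":0},
  {"dx":0,"dy":0,"dz":-0.04,"wx":0,"wy":0,"wz":0,"hand":0},
  {"dx":0,"dy":0,"dz":0,"wx":0,"wy":0,"wz":0,"hand":0},
])

```text
clock: 15.3
position: [0.5405, -0.1048, 0.1589]
ee_rot: [0.001, 0.997, -0.083, 0.0]
ft_force: [-4.2, -6.8, -5.2]
finger_gap: 0.11
```

>>> drive_tool([
  {"dx":-0.01,"dy":0.02,"dz":-0.03,"wx":0,"wy":0,"wz":0,"hand":0},
  {"dx":0,"dy":0.02,"dz":0,"wx":0,"wy":0,"wz":0,"hand":0},
])

```text
clock: 15.55
position: [0.5406, -0.1045, 0.1583]
ee_rot: [0.002, 0.996, -0.084, 0.001]
ft_force: [-4.0, -13.8, 1.7]
finger_gap: 0.113
```

>>> drive_tool([
  {"dx":0,"dy":-0.06,"dz":0,"wx":0,"wy":0,"wz":0,"hand":0},
  {"dx":0,"dy":-0.02,"dz":0,"wx":0,"wy":0,"wz":0,"hand":0},
])

```text
clock: 15.8
position: [0.5406, -0.1056, 0.158]
ee_rot: [-0.0, 0.997, -0.083, 0.001]
ft_force: [-3.9, -1.1, 5.9]
finger_gap: 0.113
```

>>> drive_tool([
  {"dx":0,"dy":0,"dz":0.02,"wx":0,"wy":0,"wz":0,"hand":0.4},
  {"dx":0,"dy":0,"dz":0,"wx":0,"wy":0,"wz":0,"hand":0.4},
  {"dx":0,"dy":0,"dz":0.3,"wx":0,"wy":0,"wz":0,"hand":0.4},
  {"dx":0,"dy":0,"dz":0.8,"wx":0,"wy":0,"wz":0,"hand":0.4},
  {"dx":0,"dy":-0.2,"dz":0.8,"wx":0,"wy":0,"wz":0,"hand":0.4},
  {"dx":0,"dy":-0.4,"dz":0,"wx":0,"wy":0,"wz":0,"hand":0.4},
  {"dx":0,"dy":0,"dz":0,"wx":0,"wy":0,"wz":0,"hand":0.4},
])

```text
clock: 16.68
position: [0.5404, -0.1364, 0.2544]
ee_rot: [0.0, 0.997, -0.083, 0.001]
ft_force: [-0.6, -0.6, -0.4]
finger_gap: 0.406
```

```bash
python3 - <<'E'
from h import *
import pickle
s=sense();print(s["clock"],s["position"],s["ft_force"]);pickle.dump(s,open("s7.pkl","wb"))
im=get_image("wrist")[:,:,::-1];a=get_image("scene")[:,:,::-1]
cv2.imwrite("pics/w7r.png",im);cv2.imwrite("pics/s7r.png",a)
cv2.imwrite("pics/c7.png",np.hstack([cv2.resize(im[20:320,180:480],(480,480),interpolation=3),cv2.resize(a[150:270,200:280],(320,480),interpolation=3)]))
E
```

```text
16.675 [ 0.54040554 -0.13641548  0.25443086] [-0.62956437 -0.63812995 -0.44547148]
```

View pics/c7.png

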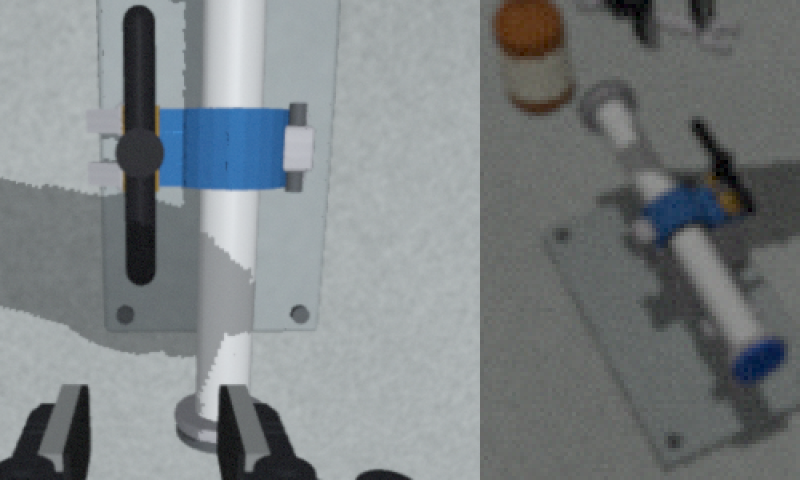

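```bash
python3 - <<'E'
from h import *
import pickle
s=pickle.load(open("s7.pkl","rb"))
C=np.array([.5873,-.0784,.12]);th=-.175;X=np.array([np.cos(th),np.sin(th),0]);Y=np.array([-X[1],X[0],0])
def cl(p): d=p-C; return np.round(1000*np.array([d@X,d@Y,d[2]]),1)
w=lambda u,v:(180+u/1.6,20+v/1.6)
for n,p,z in(("bar",(139,30),.171),("bar",(140,270),.171),("nut in",(159,120),.138),("nut out",(122,120),.138),("tip",(88,120),.12),("hinge",(297,180),.12)): print(n,cl(onz("wrist",w(*p),z,s)))
g=lambda u,v:(200+u/4,150+v/4)
for a,b in (((139,10),(745,208)),((140,280),(697,125))): 
    for A,B in((a,b),): 
        x,r=tri(ray("wrist",w(*A),s),ray("scene",g(B[0]-480,B[1])));print(cl(x),r)
# bystanders: change between first and last scene pictures
d=cv2.absdiff(cv2.imread("pics/scene0.png"),cv2.imread("pics/s7r.png")).max(2)
for n,b in(("bottle",(140,180,202,224)),("wrench",(145,165,224,268)),("beaker",(290,335,338,372))): print(n,np.percentile(d[b[0]:b[1],b[2]:b[3]],[50,90]))
E
```

```text
bar [-41.6  42.7  51. ]
bar [-41.1 -45.8  51. ]
nut in [-33.8  11.6  18. ]
nut out [-49.5  11.5  18. ]
tip [-65.8  11.5   0. ]
hinge [ 31.1 -14.5  -0. ]
[-40.2  49.1  50.5] [np.float64(0.0015344512555355535), np.float64(0.0015344512555354735)]
[-42.9 -51.8  40.3] [np.float64(0.001849809410204647), np.float64(0.0018498094102046884)]
bottle [5. 9.]
wrench [ 6.  81.1]
beaker [4. 7.]
```

```bash
python3 -c "
from workcell import *
print(sign_off())"
```

```text
the job is handed in; nothing more can be done
None
```

The tube is clamped. The blue half is down on the tube, the bolt is upright in the slot with its nut on the fork behind the ridge, and the job is handed in at about 17 s.

**What I did**
- **Closing the half:** I swept it over with the fingertips shut. On the way the fingers caught once on the fork's end and once on the ridge; both times I backed off and went on.
- **Pressing:** I pressed at the nut seat until the wrist force held at 12.6 N, then 19.3 N, with a 19.8 N peak.
- **Bolt:** I gripped the T-handle, drew it out about 10 to 12 mm by spring force, and swung it up to the slot's end. I lowered it until the pull turned to a push, then let go and moved clear.

**Last checks**
- **Handle and nut:** From the wrist picture the handle and the nut's middle both lie about 41.5 mm to the bolt's side of the tube axis. The expected upright position is 42 mm. The spring force just before seating put the nut about 4 mm out, inside the allowed 1 to 7 mm.
- **Clear of everything:** The wrist force after letting go was about 1 N, with the tool well above the clamp.
- **Bystanders:** The bottle and beaker are unchanged in the scene picture. The wrench could not be checked that way because the gripper hid part of it, but the arm never worked near it.

**What disagreed**
- **Liner stiffness:** The fork gave less in the last pressing steps (about 0.2 mm for 6 to 7 N) than the stated 1 mm per 5 N. I put this down to hinge friction, so firm seating rests on the measured force.
- **Two-camera height:** The height check on the handle's ends differed by 10 mm, because the scene picture is coarse there. I did not rely on it.
- **Sideways force:** While seating the nut I briefly pushed sideways with about 14 N, then eased it off before letting go.

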